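Close the tea caddy: fold its sprung flap over and tuck the tab under the lip

ROBOT

A 7-joint arm with a two-finger parallel gripper is mounted at the origin on the work surface. World frame = base frame: x ahead of the robot, y to its left, z up, the work surface at z = 0. Lengths are in m, angles in rad, forces in N, time in s.
With the tool pointing down it reaches from about 0.4 to 0.9 m from the base axis. Payload 5.5 kg.
Tool frame: the origin (TCP) lies midway between the tips of the shut fingers; the grasp point (between the pads) lies 19 mm behind it (manip.grip_depth is the distance from the TCP to the grasp point, in m); z points along the fingers, x is the direction in which the jaws open and shut, and the axes are right-handed (so a half turn about z gives the same grasp; the last joint's range is limited). The gripper opens to 92 mm and grips with 3 to 60 N. Pads are 19 mm wide; open, the fingers measure 130 mm over their backs; the gripper's body (75 mm by 190 mm) begins 47 mm behind the grasp point.
Start: joints at [1.575, 0.501, -0.427, 1.55, 0.221, 1.138, -0.21], TCP at [0.166, -0.628, 0.227] pointing down, gripper open.
Joint ranges: [-2.88, 2.88], [-0.31, 2.03], [-1.54, 1.56], [0.2, 2.42], [-1.41, 4.55], [0.19, 2.02], [-2.57, 2.57]. Speed limits (rad/s): [2.57, 2.57, 3.14, 3.14, 3.14, 3.14, 3.14].

INTERFACE

Orientations are given as a unit quaternion [x, y, z, w].
In Python, from bench import manip, effector, viewer gives the robot as it stands. Calls block until the motion is done:
- manip.move_pose(position, orientation): joint-space move of the TCP to a pose.
- manip.servo_line(position, ori=None, vel=0.15): straight line of the TCP; ori=None keeps the orientation; vel is the mean speed in m/s.
- manip.movej(angles): joint-space move.
- effector.open_jaws() and effector.close(f_grip=None): open the fingers fully, or close them until they stop; f_grip is the grip in N (None keeps the last).
- manip.sleep(seconds).
- manip.solve_ik(position, orientation): joint angles nearest the present ones, or None.
- viewer.get_image(name): name is "scene" or "top" or "wrist"; returns the picture (420x560x3 uint8, red, green, blue); there is no depth.
- viewer.get_calibration(name): a dict with "vfov" (degrees; the focal length in pixels is half the picture's height over the tangent of half this angle, whatever the lens; pixels are square), "cx", "cy" (the principal point, pixels), "dist_coeffs" ([k1, k2, p1, p2, k3] as OpenCV has them; the pictures are not rectified), "eye" and "attitude" of the camera in the world. Camera axes: x right, y down, z forward; pixel columns grow to the right and rows downward; lengths in m; the calibration is good to about 2 mm. A picture is of the moment at which its call begins: read the wrist's pose just before it. get_calibration takes no time and is no camera call; for the wrist camera it gives the pose at the moment of the call.
A pose or a line that the arm cannot do raises manip.PlanningError and nothing moves.
- manip.hand_in(): hands the job in, once; it reports no verdict.
Readings, each from a call of its own:
- manip.current_clock(): time.
- manip.current_q(): joint angles.
- manip.current_joint_velocities(): joint speeds.
- manip.current_tau(): joint torques, N m.
- manip.current_tool_pos(): TCP position.
- manip.current_tcp_rot(): TCP orientation.
- manip.current_force(): force on the tool from outside, world axes, zero at the start.
- manip.current_wrist_torque(): the same for the moment, N m.
- manip.current_finger_gap(): finger opening in m.
Only numpy, scipy, OpenCV 4.12 (cv2) and the standard library are available. Lean on these libraries where they do the work, as an engineer would, in place of code of your own. Each camera call takes 0.05 s, during which the arm holds its last target. There are 200 camera calls.

TASK

Close the plywood tea caddy on the bar counter: with the fingertips, push its standing hinged flap over until it lies flat on the box, then, keeping it pressed down, push the flap forward so that its tab is tucked well in beneath the lip at the front and stays shut when you let go. Only push and press: do not pinch the flap between the fingers, and leave the cup, the bottle, the collection box and the spoon where they are.

Things in the scene. Friction and masses are not known exactly. Their poses are not given: they have to be found in the camera images.
- teabox: open plywood tea caddy, fixed to the counter, 150 (its x) x 130 (its y) x 56 mm high, walls 5 mm. Origin at the centre of its underside, on the counter; its z is up. The flap's hinge line runs along its y at x = -62 mm, 60 mm above the counter; the retaining lip is at the opposite, +x end. Folding over and tucking both go towards its +x.
- fold (a joint): angle of the flap about its hinge, rad: 0 = flat and closed, 1.57 = upright, limits 0 and 1.65; 1.05 to 1.5 at the start. A light spring (about 0.1 N m when flat) and some friction: let go before it is tucked, it swings part-way open again (to about 0.9); tucked, it rests against the underside of the lip at about 0.04.
- shift (a joint): how far the flap has slid along its own length, away from the hinge, on its slotted hinge ears, m: 0 = drawn back (at the start), 0.016 = fully forward. It slides against about 2 N of friction, without a spring. Drawn back, the tab's edge passes 5 mm clear of the lip as the flap folds; at 0.016 the tab lies 11 mm beneath the lip.
- panel: the flap's plywood board, 4 mm thick, from 8 to 92 mm from the hinge line and 122 mm wide, then a tab 60 mm wide out to 108 mm (flap drawn back), with the thumb step on it (see step). Origin at the hinge line when drawn back, in mid thickness; x runs along the flap to the tab, z out of its outer face (up when closed; facing away from the lip when it stands).
- lining: the inner face of the flap: a wooden board 60 x 90 x 2 mm fixed beneath the panel, from 20 to 80 mm from the hinge line. Same origin and axes as the panel.
- tab_edge (a point): middle of the free edge of the tab, in mid thickness, 108 mm from the panel's origin
- step (a point): middle of the foot of the thumb step's steep side, on the flap's outer face, 70 mm along x from the panel's origin. The step runs across 92 mm of the width and is 6 mm high; the steep side faces the hinge and it slopes off to nothing at 88 mm. Push against the steep side to slide the flap forward.
- lip (a point): middle of the lip's inner edge, on its underside, in the caddy's frame at x = 51 mm and 66.5 mm above the counter. The lip is 76 mm wide and 5 mm thick, joined to the front wall; its underside is 4.5 mm above the outer face of the flap lying flat
- cup: clear plastic cup, 72 mm across the rim, 95 mm high, standing beside the caddy (one side or the other); origin under its centre
- bottle: green glass bottle, 64 mm across, 210 mm high, standing farther to one side; origin under its centre
- donation_box: plywood collection box with a rounded top, 70 x 85 mm, 128 mm high, standing farther to one side; origin under its centre
- spoon: steel spoon lying on the counter beside the caddy, 140 mm long; origin under its middle
There are look-alikes about, which are no part of the job. Leave any pink or yellow look-alike of the teabox alone.

How it is judged:
On the way:
1. the flap is folded over, down onto the box (value of joint fold below 0.2 rad), for 0.05 s.
At the end, for the whole second after the job is handed in: The flap lies shut (fold below 0.07 rad) and at rest, slid at least 10 of its 16 mm forward, so that the edge of its tab is more than 4 mm in beneath the lip, and it stays so untouched; cup, bottle, collection box and spoon are within 20 mm of where they stood (value of joint fold below 0.07 rad and value of joint shift above 0.01 m and x of tab_edge in the frame of lip above 0.004 m and z of tab_edge in the frame of lip below 0 m and velocity of joint fold between -0.05 and 0.05 rad/s and distance of each of cup, bottle, donation_box, spoon from where it was at the start of the episode below 0.02 m).
It fails at once if the flap was pinched between the fingers (outer and inner face touched at once) (contact force between the fingers and panel above 1 N and contact force between the fingers and lining above 1 N).
It fails at once if the cup was moved or lifted (distance of cup from where it was at the start of the episode above 0.03 m).
It fails at once if the bottle was moved or lifted (distance of bottle from where it was at the start of the episode above 0.03 m).
It fails at once if the donation box was moved or lifted (distance of donation_box from where it was at the start of the episode above 0.03 m).
It fails at once if the spoon was moved or lifted (distance of spoon from where it was at the start of the episode above 0.03 m).
It also fails if it takes over 38 s, if anything falls off the work surface, if the arm or the gripper's body presses on something with over 40 N, if the wrist force passes 120 N, or if a joint passes its speed limit or range.

## Working session

There is one attempt and no reset: what is moved stays moved. The work goes in short steps, each a Python script; the robot and the scene stay as the last script left them, time stands still between calls to the robot, and variables do not carry over. Pictures are saved under pics/ and viewed, on a budget of 10 in all, crops included, one or two more only if the job needs it, and the job is handed in when it is done.

```bash
ls; mkdir -p pics; python3 - <<'E'
from bench import manip, effector, viewer
import cv2,numpy as np
for n in ("scene","top"):
    im=viewer.get_image(n); cv2.imwrite(f"pics/{n}0.png",im[:,:,::-1]); print(n,viewer.get_calibration(n))
print(manip.current_clock(),manip.current_tcp_rot(),manip.current_finger_gap())
E
```

```text
pics
scene {'vfov': 43.989192822431946, 'cx': 271.3783736188334, 'cy': 209.14719653562403, 'dist_coeffs': array([0.00477952, 0.        , 0.        , 0.        , 0.        ]), 'eye': array([ 1.36036646, -0.46024716,  0.77557856]), 'attitude': array([ 0.77764007,  0.44047322, -0.21557156, -0.39343127])}
top {'vfov': 48.49003552466361, 'cx': 276.6545635010943, 'cy': 207.32648848359725, 'dist_coeffs': array([-0.14806849,  0.        ,  0.        ,  0.        ,  0.        ]), 'eye': array([0.3719918 , 0.0499493 , 0.97990832]), 'attitude': array([ 0.7332947 , -0.67172432,  0.07176963, -0.07690536])}
0.1 [ 7.92449335e-01 -6.09937082e-01 -6.92579977e-04 -5.73218858e-04] 0.09206189556492601
```

View pics/scene0.png

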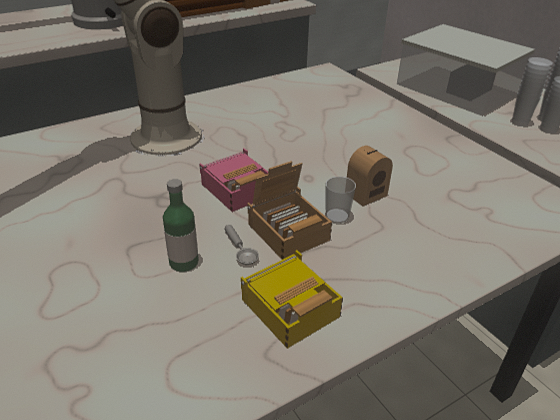

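View pics/top0.png

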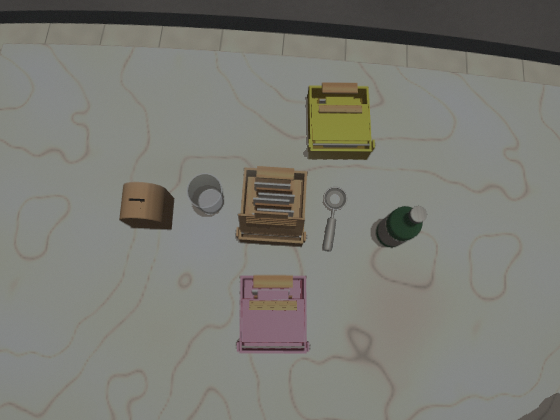

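The scene holds three caddies: pink, closed, at top (273,314); yellow, closed, at top (340,120); and plain plywood, open with its flap up, at top (273,205). I choose the plywood one. The cup is at (206,195), the spoon at (333,220), the bottle at (400,228) and the collection box at (147,203). Next I take close crops to read off points.

```bash
cat > h.py <<'E'
import numpy as np, cv2
from scipy.spatial.transform import Rotation as R
from bench import manip, effector, viewer
def ray(c,px):
    f=210/np.tan(np.radians(c['vfov'])/2); K=np.array([[f,0,c['cx']],[0,f,c['cy']],[0,0,1]])
    u=cv2.undistortPoints(np.array([[px]],float),K,np.array(c['dist_coeffs']))[0,0]
    return np.array(c['eye']),R.from_quat(c['attitude']).apply([u[0],u[1],1])
def onz(c,px,z):
    e,d=ray(c,px); return e+d*(z-e[2])/d[2]
def proj(c,P):
    f=210/np.tan(np.radians(c['vfov'])/2); K=np.array([[f,0,c['cx']],[0,f,c['cy']],[0,0,1]])
    q=R.from_quat(c['attitude']).inv().apply(np.atleast_2d(P)-c['eye'])
    return cv2.projectPoints(q,np.zeros(3),np.zeros(3),K,np.array(c['dist_coeffs']))[0][:,0]
E
python3 - <<'E'
import cv2,numpy as np
a=cv2.imread('pics/top0.png')[155:255,225:325]; b=cv2.imread('pics/scene0.png')[155:265,235:345]
a=cv2.resize(a,(400,400),interpolation=cv2.INTER_CUBIC); b=cv2.resize(b,(400,400),interpolation=cv2.INTER_CUBIC)
cv2.imwrite('pics/c0.png',cv2.convertScaleAbs(np.hstack([a,b]),alpha=1.5))
from h import *
c=viewer.get_calibration('top')
for n,p in dict(box=(273,205),cup=(210,202),don=(147,203),bot=(388,235),sp=(333,220),pink=(273,314),yel=(340,120)).items(): print(n,onz(c,p,0.05 if n in('box','pink','yel') else 0).round(3))
E
```

```text
box [0.575 0.073 0.05 ]
cup [0.58  0.211 0.   ]
don [0.566 0.348 0.   ]
bot [ 0.542 -0.177  0.   ]
sp [ 0.564 -0.056  0.   ]
pink [0.357 0.054 0.05 ]
yel [ 0.773 -0.053  0.05 ]
```

View pics/c0.png

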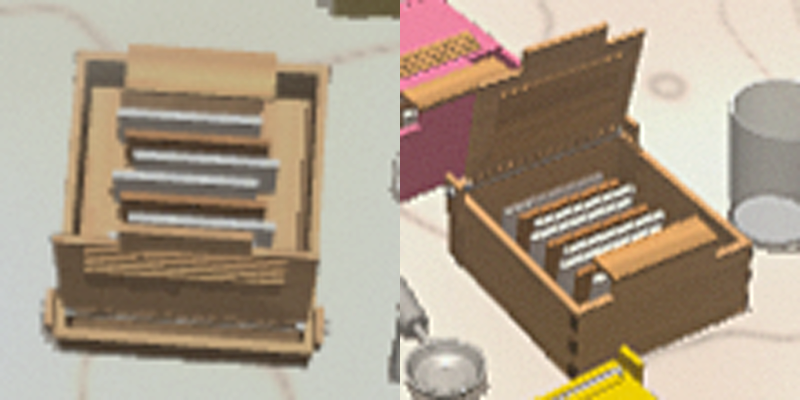

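The left half of the crop shows the plywood caddy with its step and flap leaning up. The lip is at the top: its inner edge runs (125,93)-(275,98) and its outer edge (132,45)-(278,52). The box's front top corners are at (76,52) and (330,68), and its rear corners at (57,348) and (310,362). I compute the pose from these points.

```bash
python3 - <<'E'
from h import *
c=viewer.get_calibration('top'); s=viewer.get_calibration('scene')
t=lambda p,z: onz(c,(225+(p[0]+.5)/4-.5,155+(p[1]+.5)/4-.5),z)
k=400/110; ss=lambda p,z: onz(s,(235+(p[0]-400+.5)/k-.5,155+(p[1]+.5)/k-.5),z)
P={}
for n,p,z in [('lipinL',(125,93),.0715),('lipinR',(275,98),.0715),('lipoutL',(132,45),.0715),('lipoutR',(278,52),.0715),('fL',(76,52),.056),('fR',(330,68),.056),('rL',(57,348),.056),('rR',(310,362),.056)]:
    P[n]=t(p,z); print(n,P[n].round(4))
print('scene lipin',ss((596,268),.0715).round(4),ss((700,218),.0715).round(4),'lipout',ss((618,281),.0715).round(4),ss((718,233),.0715).round(4),'f',ss((573,312),.056).round(4),ss((750,246),.056).round(4), ss((573,377),0).round(4))
for a,b in (('lipinL','lipinR'),('fL','fR'),('rL','rR'),('fL','rL'),('fR','rR')):
    d=P[a]-P[b]; print(a,b,np.linalg.norm(d).round(4),np.degrees(np.arctan2(d[1],d[0])).round(1))
E
```

```text
lipinL [0.6227 0.1123 0.0715]
lipinR [0.6267 0.0366 0.0715]
lipoutL [0.6482 0.1112 0.0715]
lipoutR [0.651  0.037  0.0715]
fL [0.6467 0.1408 0.056 ]
fR [0.6496 0.0094 0.056 ]
rL [0.4926 0.1345 0.056 ]
rR [0.4967 0.0081 0.056 ]
scene lipin [0.6349 0.033  0.0715] [0.6261 0.1148 0.0715] lipout [0.6518 0.0376 0.0715] [0.644  0.1156 0.0715] f [0.6469 0.0097 0.056 ] [0.649  0.1376 0.056 ] [0.6433 0.0136 0.    ]
lipinL lipinR 0.0758 93.1
fL fR 0.1314 91.3
rL rR 0.1265 91.8
fL rL 0.1542 2.3
fR rR 0.1529 0.5
```

The numbers agree: edge lengths 131 and 126 mm against 130, 154 mm against 150, and lip 76 mm. The pose is an origin near (0.5735, 0.0725) with yaw about 2°, so +x points away from the robot. I close the fingers, go high above the rear of the caddy and look.

```bash
cat >> h.py <<'E'
O=np.array([.5735,.0725,0]); YAW=np.radians(2.0)
xb=np.array([np.cos(YAW),np.sin(YAW),0]); yb=np.array([-xb[1],xb[0],0])
Q=R.from_matrix(np.c_[-yb,-xb,[0,0,-1]]).as_quat()
def W(x,y,z): return O+x*xb+y*yb+[0,0,z]
E
python3 - <<'E'
from h import *
effector.close()
p=manip.current_tool_pos(); manip.servo_line([p[0],p[1],.36],vel=.3)
print(manip.current_clock())
manip.move_pose(W(-.125,0,.30),Q)
print(manip.current_clock(),manip.current_tool_pos(),manip.current_q().round(2),manip.current_finger_gap(),manip.current_force())
c=viewer.get_calibration('wrist'); w=viewer.get_image('wrist'); s=viewer.get_image('scene'); cv2.imwrite('pics/s1.png',s[:,:,::-1])
# predicted points: flap hinge ends, lip inner edge ends (red)
for x,y,z in [(.051,.038,.0715),(.051,-.038,.0715),(.075,.065,.056),(.075,-.065,.056),(-.062,.061,.06),(-.062,-.061,.06)]:
    q=proj(c,W(x,y,z))[0]; print(q.round())
    if 0<q[0]<560 and 0<q[1]<420: w=w.copy(); cv2.circle(w,tuple(int(v) for v in q),3,(255,0,0),1)
cv2.imwrite('pics/w1.png',w[:,:,::-1])
# reachability
for x,z in [(-.12,.12),(-.02,.11),(.04,.06)]: print(manip.solve_ik(W(x,0,z),Q) is not None)
E
```

```text
2.1333
4.8 [0.44888223 0.06735232 0.3000117 ] [-0.01  0.05 -0.21  1.93  0.01  1.16 -1.76] 8.804311506812999e-05 [ 0.75839461 -0.62479197  0.01366901]
[240.   4.]
[316.   4.]
[214. -17.]
[341. -17.]
[223. 119.]
[332. 119.]
True
True
True
```

View pics/w1.png

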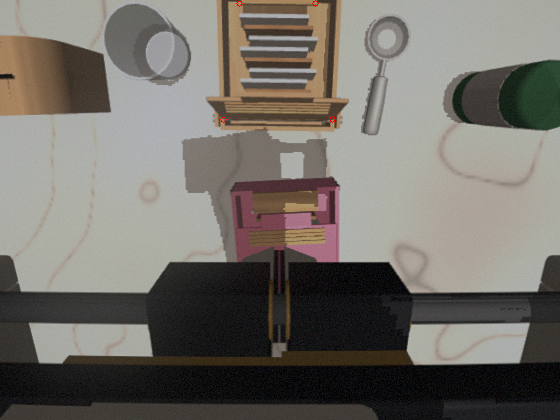

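The predicted hinge points (223,119) and (332,119) fall on the drawn hinge, and the pose is within about 2 mm. The flap stands clear with its outer face towards the robot, and the pink box lies nearer and well below. Next I lower the shut fingers behind the flap and fold it along an arc, watching the force.

```bash
cat >> h.py <<'E'
def arc(th,r,off=.002,hw=.0095):
    return W(-.062+r*np.cos(th)-off*np.sin(th)-hw,0,.060+r*np.sin(th)+off*np.cos(th))
E
python3 - <<'E'
from h import *
manip.servo_line(W(-.115,0,.118),vel=.2)
f0=manip.current_force(); print(manip.current_clock(),f0)
for th in np.arange(1.6,.05,-.1):
    manip.servo_line(arc(th,.055),vel=.06)
    f=manip.current_force()-f0; print(round(th,2),f.round(1))
    if np.linalg.norm(f)>15: print('stop');break
print(manip.current_clock(),manip.current_tool_pos())
cv2.imwrite('pics/s2.png',cv2.resize(viewer.get_image('scene')[120:280,180:400,::-1],(660,480)))
E
```

```text
5.9583 [-0.09616212  0.62115911 -0.10646934]
1.6 [-0.3  0.2 -0.8]
1.5 [ 0.5 -0.6  0.4]
1.4 [ 0.3 -0.9  1. ]
1.3 [-0.2 -1.2  0.5]
1.2 [-0.6 -1.1  0.6]
1.1 [-0.6 -0.9 -0.4]
1.0 [ 0.2 -0.1  0.6]
0.9 [-0.4 -1.  -1.3]
0.8 [-0.6 -1.6 -0.4]
0.7 [-0.  -0.4  0.1]
0.6 [-0.4 -2.1  0.8]
0.5 [ 0.9 -1.4  0.8]
0.4 [-0.2 -2.   0.6]
0.3 [ 0.5 -1.3  0.4]
0.2 [ 0.7 -0.9  1. ]
0.1 [ 0.9 -0.4  1. ]
10.525 [0.55657755 0.07202753 0.06716064]
```

View pics/s2.png

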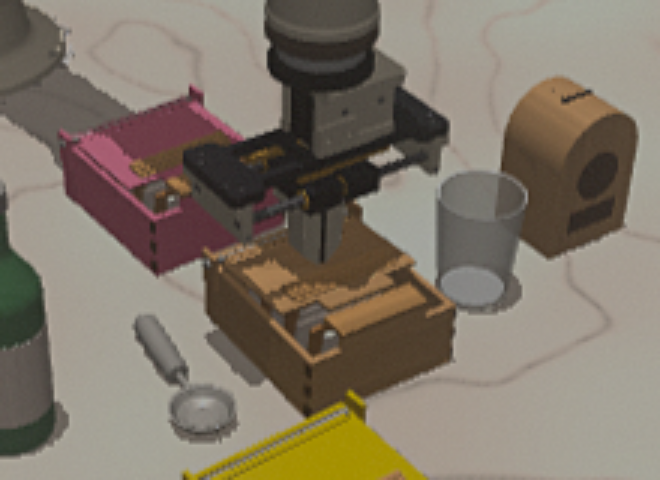

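The flap is folded almost flat, with the fingertips at (320,255) just behind the step. The cup, spoon, bottle and box are untouched. Next I press down and push forward.

```bash
python3 - <<'E'
from h import *
f0=np.array([-.1,.2,-.1])
def F(n=4):
    a=[]
    for _ in range(n): manip.sleep(.02); a.append(manip.current_force()-f0)
    return np.mean(a,0)
x,z=(manip.current_tool_pos()-O)@xb,.067
while z>.054:
    z-=.001; manip.servo_line(W(x,0,z),vel=.04); f=F(); print('z',round(z,4),f.round(1),manip.current_tool_pos()[2].round(4))
    if f[2]>6: break
while x<.024:
    x+=.002; manip.servo_line(W(x,0,z),vel=.03); f=F(); print('x',round(x,4),f.round(1),((manip.current_tool_pos()-O)@xb).round(4))
    if f[2]>20: z+=.0005
    if f[2]<3: z-=.0005
    if f[0]<-22: break
print(manip.current_clock(),z)
cv2.imwrite('pics/s3.png',cv2.resize(viewer.get_image('scene')[150:270,235:345,::-1],(550,600),interpolation=cv2.INTER_CUBIC))
E
```

```text
z 0.066 [ 0.6 -0.4  1.8] 0.0661
z 0.065 [1.3 0.3 1.9] 0.0651
z 0.064 [ 1.7 -0.2  1.6] 0.0641
z 0.063 [ 1.6 -0.3  2.1] 0.063
z 0.062 [ 1.4 -0.3  4. ] 0.0621
z 0.061 [-0.7 -0.5  8.8] 0.0617
x -0.0149 [-0.6 -0.7  9. ] -0.015
x -0.0129 [-0.7 -0.4  9.6] -0.0131
x -0.0109 [-1.  -0.5  9.6] -0.0111
x -0.0089 [-1.5 -1.   9.3] -0.0092
x -0.0069 [-0.8 -1.   9.3] -0.0072
x -0.0049 [-1.2 -0.1  9.1] -0.0052
x -0.0029 [-0.9 -0.8  9. ] -0.0032
x -0.0009 [-1.1 -0.3  9.2] -0.0012
x 0.0011 [-3.3 -0.7 10.8] -0.0004
x 0.0031 [-6.3 -0.7 13.2] -0.0
x 0.0051 [-9.5 -0.8 14.5] 0.0009
x 0.0071 [-9.4 -1.1 14.8] 0.0025
x 0.0091 [-9.7 -1.  14.2] 0.0045
x 0.0111 [-8.8 -1.2 13.6] 0.0066
x 0.0131 [-8.5 -0.9 13.3] 0.0088
x 0.0151 [-8.4 -0.9 12.3] 0.011
x 0.0171 [-7.6 -0.5 11.5] 0.0131
x 0.0191 [-7.5 -1.3 11.1] 0.0151
x 0.0211 [-10.9  -0.6  13.3] 0.0153
x 0.0231 [-14.5  -1.1  15.6] 0.0154
x 0.0251 [-19.1  -1.1  17.6] 0.0155
19.125 0.061
```

View pics/s3.png

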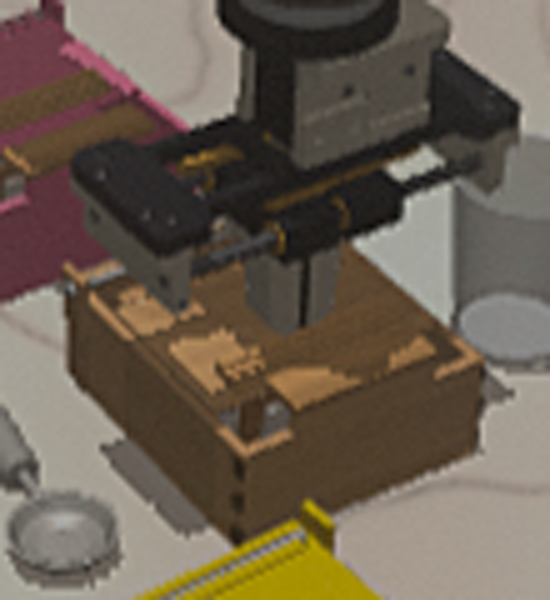

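The step met the tip at x = -0.4 mm and stopped hard at +15.5 mm. That is 16 mm of travel, the full shift. The picture shows the flap flat with its tab at the lip, so I ease off, lift away and verify.

```bash
python3 - <<'E'
from h import *
manip.servo_line(W(.0165,0,.061),vel=.03); print(manip.current_force())
manip.servo_line(W(.0165,0,.064),vel=.03)
manip.servo_line(W(.0145,0,.075),vel=.05)
manip.servo_line(W(-.02,0,.20),vel=.2)
manip.servo_line(W(-.125,0,.30),vel=.2)
manip.sleep(.3)
print(manip.current_clock())
a=viewer.get_image('scene')[150:270,235:345,::-1]; b=viewer.get_image('top')[155:255,225:325,::-1]; w=viewer.get_image('wrist')[0:150,190:370,::-1]
f=lambda i:cv2.resize(i,(400,400),interpolation=cv2.INTER_CUBIC)
cv2.imwrite('pics/f.png',cv2.convertScaleAbs(np.hstack([f(a),f(w)]),alpha=1.5))
E
```

```text
[-2.46112041 -0.41554544  7.28208233]
22.2083
```

View pics/f.png

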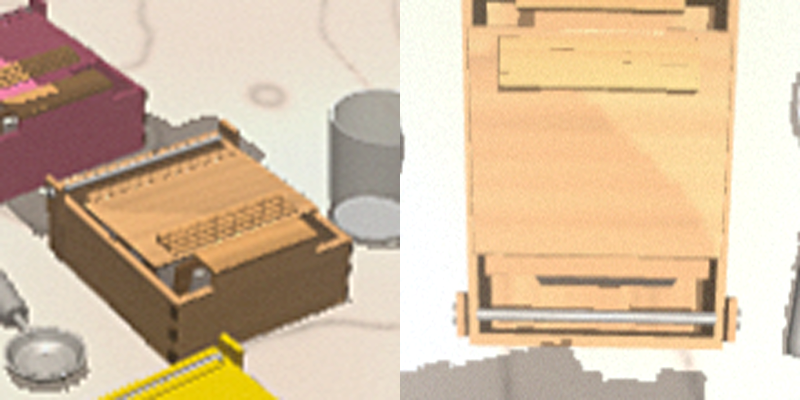

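With the gripper away, the flap lies flat and the lip overlaps the tab. In the wrist view the step's foot is at (600,90) and the panel's rear edge at (600,257). One quick numeric check of the shift, then I hand in.

```bash
python3 - <<'E'
from h import *
c=viewer.get_calibration('wrist')
g=lambda x,y,z: (onz(c,(190+(x+.5)*.45-.5,(y+.5)*.375-.5),z)-O)@xb*1000
h=g(200,317,.062)
print('hinge',h,'step',g(200,90,.064)-h-70,'rear edge',g(200,257,.062)-h-8)
manip.hand_in(); print(manip.current_clock())
E
```

```text
hinge -61.726359281702116 step 16.198576956955137 rear edge 15.866889224384309
the job is handed in; nothing more can be done
the job is handed in; nothing more can be done
```

The tea caddy is shut and the job is handed in. I folded the plywood caddy's flap over with the closed fingertips on its outer face only. I then pressed it down at about 9 N and pushed against the thumb step until it stopped after 16 mm of travel. The peak forces during the push were about 19 N forward and 18 N down.

- **Shift:** after letting go, the wrist image put the shift at 16.2 mm from the step and 15.9 mm from the panel's rear edge. The flap lay flat, with the lip over its tab.
- **Other objects:** the cup and spoon looked unmoved in the final view. The bottle and collection box looked undisturbed in the view taken after folding. I did not measure the positions of any of the four afterwards.
- **Time:** the clock read about 22 s at the last reading before hand-in, against the 38 s limit.
- **Checks:** none failed or disagreed. I could not read the fold angle directly, so I judged it from the final picture.

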